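Shift the ointment mill from park into its slowest gear

TASK

The ointment mill on the bench is parked, with its gear lever in the short, unmarked centre slot of the gate. Push the lever through the gate with your fingertips, out of park, across, and fully home into the slot whose tag has one dot, without gripping it, without forcing it and without putting it into any other gear on the way. Leave everything else on the bench where it stands, then take your hand clear.

Things in the scene. Friction and masses are not known exactly. Their poses are not given: they have to be found in the camera images.
- mill: Ointment mill, fixed, yaw within 0.35 rad. Origin on the bench under the gate centre; x to its back, y left (to its rolls), z up. White gearbox casing: x -100 to 170 mm, y +-110 mm, top at 166 mm. Rolls and cheeks: y 116 to 330 mm, up to 246 mm high. Motor on the right: y to -248 mm, up to 161 mm high. Steel dish in front of the rolls, fixed. The steel gear gate plate lies on the casing.
- gate (a point): Centre of the gate plate's upper face, 174 mm above the bench, axes as the mill. Plate 136 (x) by 124 (y) mm. Slots 16 mm wide: cross slot along y at x = 0; two outer lanes along x at y = +34 and -34 mm, from x = -36 to +36 mm; park, the short centre slot at y = 0, from the cross slot forward to x = -36 mm. So each outer lane has a front and a back gear slot.
- knob (a point): Centre of the black ball knob (38 mm diameter) on the gear lever, 81 mm above the gate plate when upright; it moves about 50 mm to front and back of the gate centre and 57 mm to each side. About 2 to 4 N at the knob moves the lever. It has no spring and stays where it is left. The slots' walls and ends stop it firmly.
- rod_at_gate (a point): Point on the lever's axis at the gate plate's height: where in the slots the rod (11 mm diameter) stands, with about 2.5 mm play to each side. The knob moves 1.65 times as far. Fully home in a gear slot it lies 30 mm in front of or behind the gate centre, 22 mm from the middle of that slot's tag.
- gear_lever: The gear lever, a steel rod with the ball knob, 234 mm from pivot to top. Origin at the pivot inside the casing, 130 mm below the gate plate; z along the rod. It tips to front and back and to the sides about the pivot. It starts in park, wholly or at least halfway home to the front.
- tag_1: Square aluminium gear tag, 24 x 24 x 2 mm, with one black dot, fixed on the gate plate just beyond the closed end of one of the four gear slots, in line with it: 52 mm in front of or behind the gate centre, 34 mm left or right. Origin: centre of its underside. Which slot it marks differs from start to start.
- tag_2: Square aluminium gear tag, 24 x 24 x 2 mm, with two black dots, fixed on the gate plate just beyond the closed end of one of the four gear slots, in line with it: 52 mm in front of or behind the gate centre, 34 mm left or right. Origin: centre of its underside. Which slot it marks differs from start to start.
- tag_3: Square aluminium gear tag, 24 x 24 x 2 mm, with three black dots, fixed on the gate plate just beyond the closed end of one of the four gear slots, in line with it: 52 mm in front of or behind the gate centre, 34 mm left or right. Origin: centre of its underside. Which slot it marks differs from start to start.
- tag_4: Square aluminium gear tag, 24 x 24 x 2 mm, with four black dots, fixed on the gate plate just beyond the closed end of one of the four gear slots, in line with it: 52 mm in front of or behind the gate centre, 34 mm left or right. Origin: centre of its underside. Which slot it marks differs from start to start.
- salve_pot: Small white lidded pot, 42 mm diameter, 32 mm high, standing on the casing's top behind the gate; origin at the centre of its underside. Bystander.
- amber_bottle: Amber bottle with white cap, 52 mm diameter, 115 mm high, on the bench right of the gearbox, in front of the motor; origin at the centre of its underside. Bystander.
- cream_jar: White lidded jar, 64 mm diameter, 65 mm high, on the bench in front of the gearbox; origin at the centre of its underside. Bystander.
- carton: White medicine carton with a blue band, 35 x 95 x 60 mm high, on the bench close to the right side of the gearbox; origin at the centre of its underside. Bystander.
- mortar: White ceramic mortar, 110 mm diameter, 65 mm high, on the bench to the right; origin at the centre of its underside. Bystander.
- spatula: Ointment spatula, straight steel blade and dark wooden handle, 250 mm long, 24 mm wide, lying flat on the bench to the left. Bystander.

How it is judged (in metres and radians):
At the end, for the whole second after the job is handed in: The lever's rod is home in the slot with the one-dot tag: at most 5 mm short of the slot's end (rod at the gate within 27 mm of the tag's centre), and at rest (horizontal distance between rod_at_gate and tag_1 below 0.027 m and angular speed of gear_lever below 0.05 rad/s); the robot touches nothing.
It fails at once if the lever is put into another gear (its rod comes within 10 mm of the end of a slot tagged two, three or four) (horizontal distance between rod_at_gate and tag_2 below 0.032 m or horizontal distance between rod_at_gate and tag_3 below 0.032 m or horizontal distance between rod_at_gate and tag_4 below 0.032 m).
It fails at once if the lever is gripped or forced: more than 35 N between the fingers and the lever (contact force between the fingers and gear_lever above 35 N).
It fails at once if a thing standing about is moved by more than 15 mm, lifted or knocked over (distance of any of salve_pot, amber_bottle, cream_jar, carton, mortar, spatula from where it was at the start of the episode above 0.015 m).
It also fails if it takes over 54 s, if anything falls off the work surface, if the arm or the gripper's body presses on something with over 40 N, if the wrist force passes 120 N, or if a joint passes its speed limit or range.

ROBOT

A 7-joint arm with a two-finger parallel gripper is mounted at the origin on the work surface. World frame = base frame: x ahead of the robot, y to its left, z up, the work surface at z = 0. Lengths are in m, angles in degrees, forces in N, time in s.
With the tool pointing down it reaches from about 0.425 to 0.875 m from the base axis. Payload 4.7 kg.
Tool frame: the origin (TCP) lies on the centre line of the jaws, within the pads' length; the fingertips stand ahead of it and the grasp point (between the pads) lies 2 mm behind it (env.tip_reach is the x of the fingertips in the tool frame, in m); x points along the fingers, z is the direction in which the jaws open and shut, and the axes are right-handed (so a half turn about x gives the same grasp; the last joint's range is limited). The gripper opens to 87 mm and grips with 3 to 60 N. Pads are 19 mm wide; open, the fingers measure 117 mm over their backs; the gripper's body (75 mm by 190 mm) begins 51 mm behind the grasp point.
Start: joints at [0.808, 18.392, -4.016, 83.108, 1.295, 78.541, -3.26], TCP at [0.65, -0, 0.24] pointing down, gripper open.
Joint ranges: [-163.93, 163.93], [-17.29, 119.83], [-79.2, 71.16], [3.27, 140.29], [-89.18, 269.18], [5.43, 117.66], [-154.24, 154.24]. Speed limits (degrees/s): [147.25, 147.25, 180, 180, 180, 180, 180].

INTERFACE

Orientations are given as [roll, pitch, yaw] about the fixed x, y, z axes, in that order (R = Rz(yaw) Ry(pitch) Rx(roll)).
In Python, from cell import telemetry, optics, env, models gives the robot as it stands.
- The arm moves only by the shell command python3 -m pendant 'ROWS' [FORCE]. ROWS is JSON, a list of rows, each a list of 3 entries, a list of its own where there are three numbers: the finger opening in mm, from 0 to 87, then the shift along the tool's x, y, z in mm, then the turn, a rotation vector about the tool's x, y, z in rad. A call has 1 to 10 rows; each row is the pose to reach, as a shift and turn from the pose commanded when the call began, along the tool's axes at that moment; what a row does not reach only later rows make up. A row lasts 1/12 s, in which the tool goes at most 41.7 mm and 7.16 degrees, less where a joint would pass 70% of its speed; a pose out of reach is approached as far as the arm can. A call with a gripper value outside its range is refused whole. The fingers move at their own pace and stop on an object; FORCE is the grip in N (left out, the last holds). Time passes only in rows, so rows that repeat a pose let the fingers close. It gives the time, the measured TCP pose, the force and the opening at its end, in the units of the state.
- telemetry.get_obs(): the state, without advancing time (a new reading comes with each control period).
- optics.read_camera(name): name is "scene" or "side" or "wrist"; returns a dict with "image" (384x512x3 uint8, blue, green, red), "range_z" (384x512 float32, m along the optical axis (not along the pixel's ray), 0 where there is no reading), "fx", "fy", "cx", "cy" (pixels), "cam_to_world" (4x4, takes a point from camera to world coordinates). Camera axes: x right, y up, looking along -z (the intrinsics and any distortion apply to the point x, -y, -z); pixel columns grow to the right and rows downward; lengths in m; the calibration is good to about 2 mm. The wrist camera is an equidistant fisheye: a pixel r from the principal point sees the ray r / f radians off the axis. A picture is of the moment at which its call begins.
- env.sign_off(): hands the job in, once; it reports no verdict.
Trained networks look in the newest picture that a camera, given by its name, has taken for a name from the list of things; names that differ only in an ending like _2 or _b are one class to them, and where a whole thing is asked for, a point or a joint stands for the part that bears it (a point fixed in the world has none). Each returns a list of dicts, best first, with "confidence" (0 to 1); they miss things now and then, are a little off and sometimes report something else, mostly with a low value. They report only what shows in the picture. A call takes as long as a camera call.
- models.masks_of(camera, label): "pixels" (384x512 bool, what is visible of it) and "extent" ([left, top, right, bottom] as shares, 0 to 1, of the picture: columns of its width, rows of its height, round what is visible of it).
- models.landmark_of(camera, label): "centre" ([row, column] as shares, 0 to 1, of the picture: columns of its width, rows of its height: a listed point, or the origin of a listed thing).
The state is a dict: "time_s": time; "qpos": joint angles; "joint_velocities": joint speeds; "effort": joint torques, N m; "tool_pos": TCP position; "tool_rot": TCP orientation; "force": force on the tool from outside, world axes, zero at the start; "wrist_torque": the same for the moment, N m; "grip_width": finger opening in m.
Only numpy, scipy, OpenCV 4.12 (cv2) and the standard library are available. Lean on these libraries where they do the work, as an engineer would, in place of code of your own. Each camera call takes 0.05 s, during which the arm holds its last target.

## Working session

There is one attempt and no reset: what is moved stays moved. The work goes in short steps, Python scripts to look and compute and a shell command to move; the robot and the scene stay as the last step left them, time stands still between calls to the robot, and variables do not carry over. Pictures are saved under pics/ and viewed, and the job is handed in when it is done.

```bash
mkdir -p pics; ls
python3 - <<'E'
from cell import telemetry, optics, env, models
import cv2
print(telemetry.get_obs(), env.tip_reach)
for c in ("scene","side","wrist"):
    d=optics.read_camera(c); cv2.imwrite(f"pics/{c}0.png",d["image"]); print(c,d["fx"],d["cx"],d["cy"]); print(d["cam_to_world"].round(3))
E
```

```text
pics
{'time_s': 0.0, 'qpos': array([ 0.80694031, 18.43900693, -4.01414896, 83.175611  ,  1.29670396,
       78.538365  , -3.25833857]), 'joint_velocities': array([-0.03013959, -0.03414573,  0.04317391, -0.10551029,  0.02503131,
        0.00026478,  0.05212192]), 'effort': array([-2.58547143e-04, -4.91284704e+01, -4.03903294e-01, -3.12526345e+01,
       -6.40594075e-02,  4.37659642e-02,  1.61017233e-04]), 'tool_pos': array([ 6.49488060e-01, -6.34032052e-05,  2.38455665e-01]), 'tool_rot': array([-175.87487589,   89.89206677, -175.87136123]), 'force': array([-0.27734501,  0.25328705, -0.70162562]), 'wrist_torque': array([0.0271692 , 0.01091555, 0.06011402]), 'grip_width': 0.0870285236494658} 0.017
scene 351.51377722710356 257.0491743706171 187.15496142643212
[[ 0.788 -0.471  0.398  1.06 ]
 [ 0.616  0.61  -0.498 -0.629]
 [-0.008  0.637  0.771  1.174]
 [ 0.     0.     0.     1.   ]]
side 439.03489467965346 252.48618015871534 186.97863262932313
[[ 0.952  0.232 -0.202  0.307]
 [-0.308  0.699 -0.645 -0.83 ]
 [-0.009  0.676  0.737  1.149]
 [ 0.     0.     0.     1.   ]]
wrist 297.3186396354542 254.91999473740157 190.19190369518506
[[ 1.    -0.001  0.001  0.651]
 [ 0.001  0.955  0.295  0.081]
 [-0.001 -0.295  0.955  0.384]
 [ 0.     0.     0.     1.   ]]
```

View pics/scene0.png

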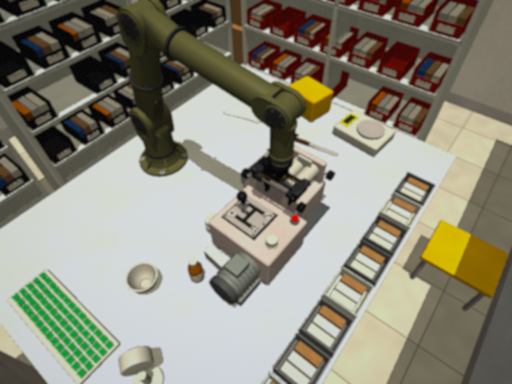

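View pics/side0.png

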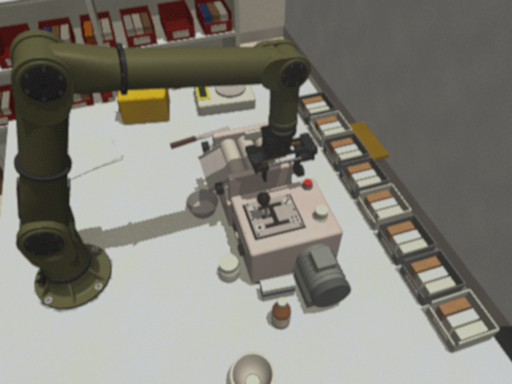

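View pics/wrist0.png

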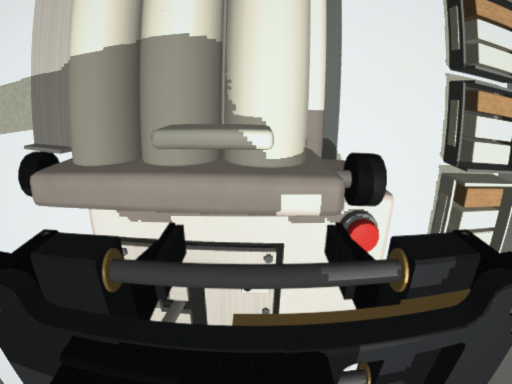

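```bash
cat > h.py <<'E'
from cell import telemetry, optics, env, models
import numpy as np, cv2
def pt(d,r,c,z=None):
    """pixel -> world; z given: intersect plane; else range"""
    v=np.array([(c-d["cx"])/d["fx"],-(r-d["cy"])/d["fy"],-1.0])
    T=d["cam_to_world"]
    if z is None:
        s=d["range_z"][int(round(r)),int(round(c))]
    else:
        s=(z-T[2,3])/(T[:3,:3]@v)[2]
    return (T[:3,:3]@(v*s)+T[:3,3])
def proj(d,p):
    T=d["cam_to_world"]; q=T[:3,:3].T@(np.array(p)-T[:3,3])
    return np.array([d["cy"]-d["fy"]*q[1]/-q[2], d["cx"]+d["fx"]*q[0]/-q[2]])
E
python3 - <<'E'
from h import *
for c,(r0,r1,c0,c1) in (("scene",(160,290,190,330)),("side",(140,300,190,350))):
    d=optics.read_camera(c)
    cv2.imwrite(f"pics/{c}1.png",cv2.resize(d["image"][r0:r1,c0:c1],None,fx=4,fy=4,interpolation=cv2.INTER_CUBIC)[:600,:800])
    for l in ["mill","gate","knob","rod_at_gate","tag_1","tag_2","tag_3","tag_4","salve_pot","gear_lever"]:
        for m in models.landmark_of(c,l)[:4]:
            r,cc=m["centre"][0]*384,m["centre"][1]*512
            zz=dict(gate=.174,rod_at_gate=.174,tag_1=.174,tag_2=.174,tag_3=.174,tag_4=.174,salve_pot=.166,mill=0,gear_lever=.044,knob=.252)[l]
            print(c,l,round(m["confidence"],2),round(r,1),round(cc,1),pt(d,r,cc,zz).round(4))
E
```

```text
scene mill 0.78 241.2 248.9 [ 0.5954 -0.1015  0.    ]
scene mill 0.42 215.5 267.3 [0.5791 0.0379 0.    ]
scene gate 0.62 212.9 248.9 [ 0.593  -0.0913  0.174 ]
scene knob 0.63 196.2 243.6 [ 0.5726 -0.0909  0.252 ]
scene knob 0.28 145.1 313.4 [0.6255 0.2591 0.252 ]
scene rod_at_gate 0.43 209.9 244.7 [ 0.5732 -0.0903  0.174 ]
scene tag_1 0.6 215.6 268.5 [ 0.6539 -0.0588  0.174 ]
scene tag_1 0.42 228.4 256.3 [ 0.6528 -0.1258  0.174 ]
scene tag_1 0.37 213.0 231.1 [ 0.5443 -0.1296  0.174 ]
scene tag_2 0.6 215.6 268.5 [ 0.6539 -0.0588  0.174 ]
scene tag_2 0.42 228.4 256.3 [ 0.6528 -0.1258  0.174 ]
scene tag_2 0.37 213.0 231.1 [ 0.5443 -0.1296  0.174 ]
scene tag_3 0.6 215.6 268.5 [ 0.6539 -0.0588  0.174 ]
scene tag_3 0.42 228.4 256.3 [ 0.6528 -0.1258  0.174 ]
scene tag_3 0.37 213.0 231.1 [ 0.5443 -0.1296  0.174 ]
scene tag_4 0.6 215.6 268.5 [ 0.6539 -0.0588  0.174 ]
scene tag_4 0.42 228.4 256.3 [ 0.6528 -0.1258  0.174 ]
scene tag_4 0.37 213.0 231.1 [ 0.5443 -0.1296  0.174 ]
scene salve_pot 0.49 247.4 273.5 [ 0.7392 -0.1451  0.166 ]
side mill 0.71 248.7 270.1 [ 0.5936 -0.0913  0.    ]
side mi
[... 542 characters left out ...]
g_2 0.53 197.9 287.4 [ 0.6585 -0.0495  0.174 ]
side tag_2 0.44 225.7 257.4 [ 0.5423 -0.1193  0.174 ]
side tag_2 0.37 222.2 290.8 [ 0.6353 -0.1369  0.174 ]
side tag_3 0.59 207.2 255.0 [ 0.5569 -0.0534  0.174 ]
side tag_3 0.53 197.9 287.4 [ 0.6585 -0.0495  0.174 ]
side tag_3 0.44 225.7 257.4 [ 0.5423 -0.1193  0.174 ]
side tag_3 0.37 222.2 290.8 [ 0.6353 -0.1369  0.174 ]
side tag_4 0.59 207.2 255.0 [ 0.5569 -0.0534  0.174 ]
side tag_4 0.53 197.9 287.4 [ 0.6585 -0.0495  0.174 ]
side tag_4 0.44 225.7 257.4 [ 0.5423 -0.1193  0.174 ]
side tag_4 0.37 222.2 290.8 [ 0.6353 -0.1369  0.174 ]
side salve_pot 0.66 216.3 319.6 [ 0.7237 -0.1372  0.166 ]
side gear_lever 0.57 225.7 256.8 [ 0.572 -0.024  0.044]
```

View pics/scene1.png

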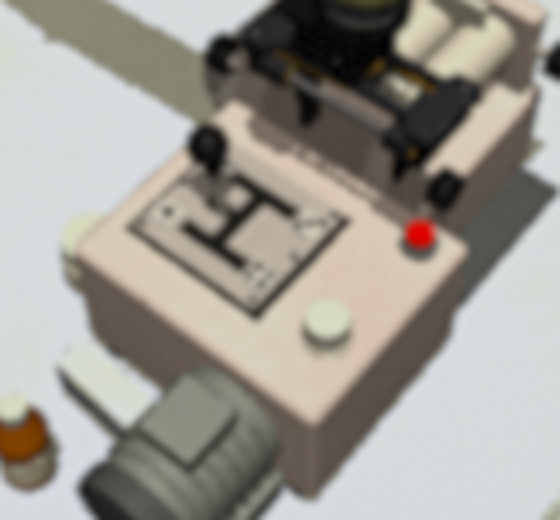

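View pics/side1.png

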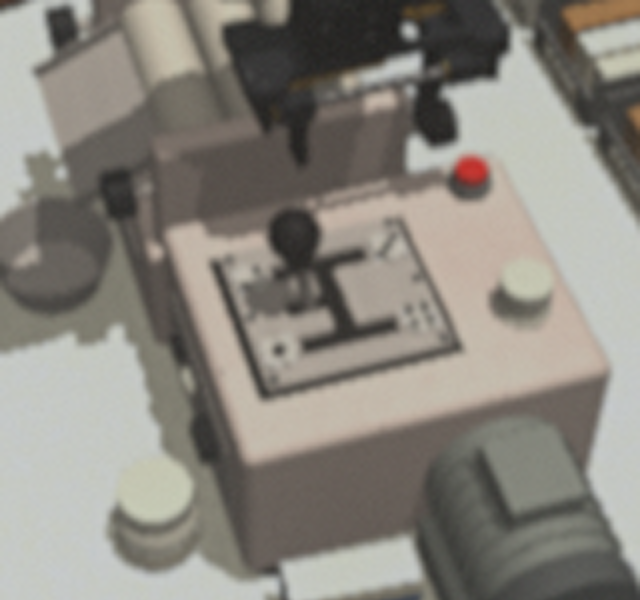

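Both crops show the gate clearly. The one-dot tag is front-right: side crop (350,280), scene crop (210,168). The four-dot tag is back-right and the three-dot tag is back-left. Next I'll fit the mill pose.

```bash
cat >> h.py <<'E'
def segs():
    # sample points in slots (dark) and plate (bright), gate frame
    S=[];P=[]
    for x in np.arange(-70,71,2.0):
        for y in np.arange(-64,65,2.0):
            ins=(abs(x)<8 and abs(y)<42) or (abs(abs(y)-34)<8 and abs(x)<36) or (abs(y)<8 and -36<x<0)
            if x<8 and abs(y)<20: continue   # lever hides
            if abs(x)>68 or abs(y)>62: continue
            tag=abs(abs(x)-52)<14 and abs(abs(y)-34)<14
            if tag: continue
            (S if ins else P).append((x,y))
    return np.array(S)/1e3,np.array(P)/1e3
def rot(a): return np.array([[np.cos(a),-np.sin(a)],[np.sin(a),np.cos(a)]])
def g2w(pose,q,z=.174):
    q=np.atleast_2d(q); return np.c_[q@rot(pose[2]).T+pose[:2],np.full(len(q),z)]
def fit(ds,x0):
    from scipy.ndimage import map_coordinates
    from scipy.optimize import minimize
    S,P=segs()
    def cost(p,off=None):
        t=0
        for d,g in ds:
            f=lambda q:map_coordinates(g,np.array([proj(d,w) for w in g2w(p,q)]).T,order=1)
            t+=f(S).mean()-f(P).mean()
        return t
    best=min((minimize(cost,np.array(x0)+[0,0,a],method="Nelder-Mead",options=dict(initial_simplex=np.array(x0)+[0,0,a]+np.array([[0,0,0],[.008,0,0],[0,.008,0],[0,0,.08]]))) for a in (-.2,-.1,0,.1)),key=lambda r:r.fun)
    return best.x,best.fun
E
python3 - <<'E'
from h import *
ds={}
for c in ("scene","side"):
    d=optics.read_camera(c); g=cv2.cvtColor(d["image"],cv2.COLOR_BGR2GRAY).astype(float); ds[c]=(d,g)
    print(c,fit([ds[c]],[.597,-.089,-.1]))
p,f=fit(list(ds.values()),[.597,-.089,-.1]); print(p,f)
for c,(r0,c0) in (("scene",(160,190)),("side",(140,190))):
    d=ds[c][0]; im=cv2.resize(d["image"][r0:r0+140,c0:c0+160],None,fx=5,fy=5)[:600]
    def ln(q,z=.174):
        pts=[((proj(d,w)-[r0,c0]+.5)*5)[::-1].astype(int) for w in g2w(p,np.array(q)/1e3,z)]
        cv2.polylines(im,[np.array(pts)],False,(0,255,0),1)
    ln([(-68,-62),(68,-62),(68,62),(-68,62),(-68,-62)])
    ln([(0,-42),(0,42)]);ln([(-36,-34),(36,-34)]);ln([(-36,34),(36,34)]);ln([(-36,0),(0,0)])
    cv2.imwrite(f"pics/{c}2.png",im)
    for l in ("knob",):
        m=models.masks_of(c,l)
        for k in m[:2]:
            r,cc=np.nonzero(k["pixels"]); print(c,l,k["confidence"],r.mean(),cc.mean(),len(r),r.min(),r.max(),cc.min(),cc.max())
            a=pt(d,r.mean(),cc.mean(),.251);q=rot(p[2]).T@(a[:2]-p[:2]);print(a,"gate",q)
E
```

```text
scene (array([ 0.59764884, -0.09513155, -0.03013091]), np.float64(-85.84064287367815))
side (array([ 0.59794453, -0.09349895, -0.0216246 ]), np.float64(-66.75810197062587))
[ 0.59772873 -0.09443748 -0.02401269] -151.53632705743044
scene knob 0.5 271.06796116504853 195.74757281553397 309 259 282 187 204
[ 0.63645255 -0.38338155  0.251     ] gate [ 0.04565031 -0.287931  ]
side knob 0.57 201.31924882629107 263.90140845070425 213 191 217 257 270
[ 0.5664028  -0.10259492  0.251     ] gate [-0.03112104 -0.00890724]
side knob 0.2 287.0675324675325 276.9207792207792 770 274 300 259 295
[ 0.51067779 -0.3572964   0.251     ] gate [-0.0807145  -0.26487326]
```

Run:
```python
import cv2,numpy as np
a=cv2.imread("pics/scene2.png");b=cv2.imread("pics/side2.png")
h=min(a.shape[0],b.shape[0]);o=np.hstack([a[:h],b[:h]]);cv2.imwrite("pics/both2.png",cv2.resize(o,(800,int(800*h/o.shape[1]))))
```

```text
(no output)
```

View pics/both2.png

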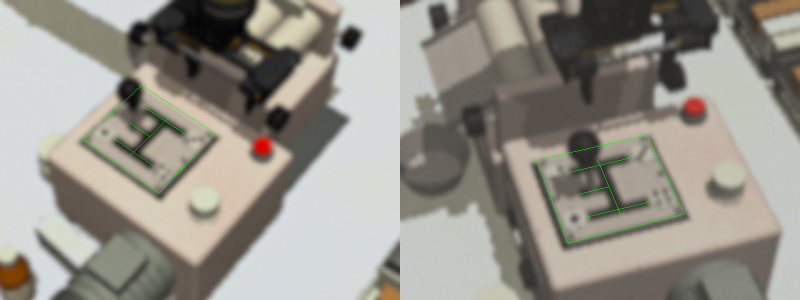

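The overlay fits in both views: the green H lies on the slots and the outline on the plate. Gate is at (0.598, -0.094), yaw -0.024, and the knob is about 29 mm in front of it. Now the tool axes.

```bash
python3 -c "
from scipy.spatial.transform import Rotation as R
print(R.from_euler('xyz',[-175.87487589,89.89206677,-175.87136123],degrees=True).as_matrix().round(3))"
python3 -m pendant '[[0,[-40,0,0],[0,0,0]],[0,[-80,0,0],[0,0,0]],[0,[-80,0,0],[0,0,0]]]' 5
```

```text
[[-0.002 -0.     1.   ]
 [-0.     1.     0.   ]
 [-1.    -0.    -0.002]]
time_s: 1.7
tool_pos: [0.6529, 0.0002, 0.3287]
tool_rot: [2.3, 89.2, 2.3]
force: [0.9, -0.5, 1.7]
grip_width: 0.0741
```

```bash
python3 -m pendant '[[0,[0,-23,-35],[0,0,0]],[0,[0,-46,-70],[0,0,0]],[0,[0,-69,-105],[0,0,0]],[0,[0,-92,-140],[0,0,0]],[0,[0,-92,-145],[0,0,0]],[0,[0,-92,-145],[0,0,0]],[0,[0,-92,-145],[0,0,0]]]'
python3 - <<'E'
from h import *
print(telemetry.get_obs()["tool_pos"])
for c in ("scene","side","wrist"):
    d=optics.read_camera(c)
    im=d["image"]
    if c!="wrist":
        w=proj(d,[.57,-.09,.23]).astype(int); im=cv2.resize(im[w[0]-50:w[0]+50,w[1]-60:w[1]+60],None,fx=4,fy=4,interpolation=cv2.INTER_CUBIC)
    else: im=cv2.resize(im,(480,360))
    cv2.imwrite(f"pics/{c}3.png",im)
    for l in("knob","rod_at_gate"):
        for m in models.landmark_of(c,l)[:2]:
            r,cc=m["centre"][0]*384,m["centre"][1]*512
            print(c,l,m["confidence"],r,cc, pt(d,r,cc,.252 if l=="knob" else .174) if c!="wrist" else "")
E
python3 -c "
import cv2,numpy as np
a=cv2.imread('pics/scene3.png');b=cv2.imread('pics/side3.png');o=np.hstack([a,b]);cv2.imwrite('pics/both3.png',cv2.resize(o,(800,800*o.shape[0]//o.shape[1])))"
```

```text
time_s: 2.28
tool_pos: [0.5055, -0.0915, 0.3202]
tool_rot: [9.8, 89.9, 9.8]
force: [0.2, 1.8, 1.0]
grip_width: 0.0284
[ 0.50548829 -0.0915439   0.32020855]
scene knob 0.57 197.2992 240.6912 [ 0.56795018 -0.10051522  0.252     ]
scene rod_at_gate 0.46 211.69920000000002 246.016 [ 0.58183317 -0.09350165  0.174     ]
scene rod_at_gate 0.45 242.91840000000002 253.7984 [ 0.68096954 -0.17490427  0.174     ]
side rod_at_gate 0.68 215.38559999999998 267.776 [ 0.58200216 -0.09358588  0.174     ]
wrist knob 0.85 213.696 332.9024 
wrist rod_at_gate 0.92 186.816 323.1232
```

View pics/both3.png

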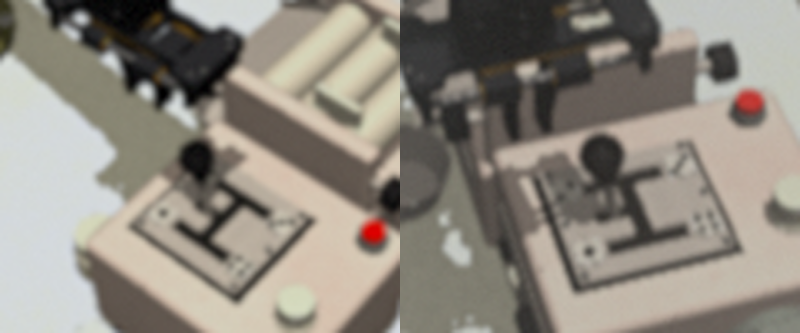

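View pics/wrist3.png

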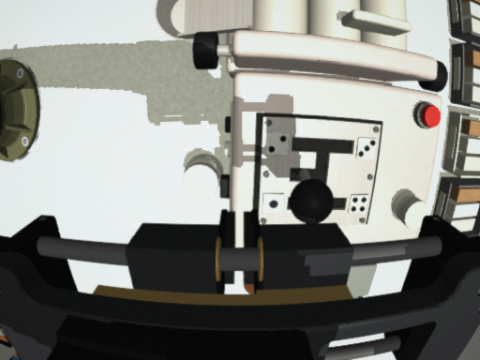

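The wrist view confirms the tags: one dot front-right at (272,203), two front-left, three back-left, four back-right. The rod sits about 16 mm in front of centre and the knob is at about (0.571, -0.0935). I'll close the fingers and descend in front of the knob.

```bash
python3 -m pendant '[[0,[0,-2,0],[0,0,0]],[0,[0,-2,0],[0,0,0]],[0,[0,-2,0],[0,0,0]],[0,[35,-2,0],[0,0,0]],[0,[70,-2,0],[0,0,0]],[0,[70,-2,0],[0,0,0]],[0,[70,-2,0],[0,0,0]]]'
python3 - <<'E'
from h import *
d=optics.read_camera("side")
im=d["image"]
w=proj(d,[.57,-.09,.23]).astype(int); im=cv2.resize(im[w[0]-50:w[0]+50,w[1]-60:w[1]+60],None,fx=5,fy=5,interpolation=cv2.INTER_CUBIC)
cv2.imwrite(f"pics/side4.png",im)
E
```

```text
time_s: 3.32
tool_pos: [0.5038, -0.0939, 0.2485]
tool_rot: [172.7, 89.8, 172.7]
force: [-0.6, -0.2, 0.6]
grip_width: 0.0003
```

View pics/side4.png

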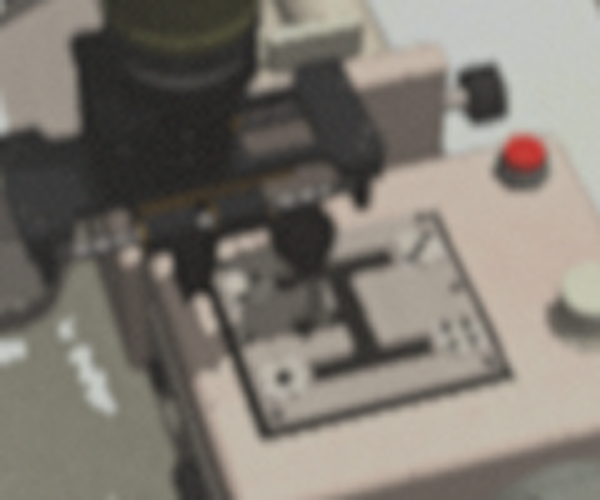

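```bash
python3 -m pendant '[[0,[0,0,15],[0,0,0]],[0,[0,0,30],[0,0,0]],[0,[0,0,36],[0,0,0]],[0,[0,0,40],[0,0,0]],[0,[0,0,44],[0,0,0]],[0,[0,0,48],[0,0,0]]]'
python3 - <<'E'
from h import *
for c in ("scene","side","wrist"):
    d=optics.read_camera(c)
    for l in("knob","rod_at_gate"):
        for m in models.landmark_of(c,l)[:1]:
            r,cc=m["centre"][0]*384,m["centre"][1]*512
            print(c,l,m["confidence"],r,cc, pt(d,r,cc,.254 if l=="knob" else .174) if c!="wrist" else "")
    cv2.imwrite(f"pics/{c}5.png",d["image"])
E
```

```text
time_s: 3.87
tool_pos: [0.5532, -0.0943, 0.2509]
tool_rot: [-17.4, 89.9, -17.4]
force: [-3.3, 0.9, 3.0]
grip_width: 0.0006
scene knob 0.59 202.21439999999998 246.016 [ 0.59593628 -0.10670608  0.254     ]
scene rod_at_gate 0.48 209.5104 247.296 [ 0.57943261 -0.08344763  0.174     ]
side knob 0.7 196.91520000000003 266.9056 [ 0.57836101 -0.09270545  0.254     ]
side rod_at_gate 0.66 214.5024 270.6944 [ 0.59095695 -0.09315215  0.174     ]
wrist knob 0.65 243.9936 426.1888 
wrist rod_at_gate 0.72 206.784 298.3936
```

View pics/wrist5.png

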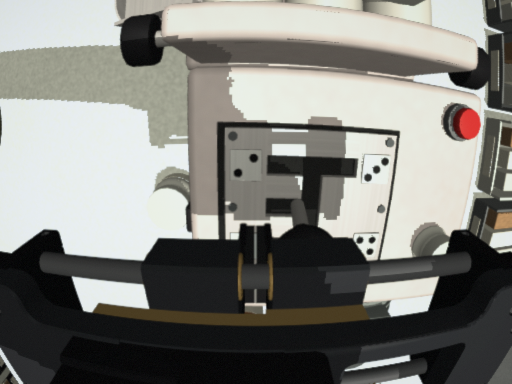

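```bash
python3 -m pendant '[[0,[0,0,4],[0,0,0]],[0,[0,0,7],[0,0,0]],[0,[0,0,9],[0,0,0]],[0,[0,0,10],[0,0,0]],[0,[0,0,10],[0,0,0]]]'
python3 - <<'E'
from h import *
for c in ("scene","side"):
    d=optics.read_camera(c)
    for l in("knob","rod_at_gate"):
        for m in models.landmark_of(c,l)[:1]:
            r,cc=m["centre"][0]*384,m["centre"][1]*512
            print(c,l,m["confidence"],r,cc, pt(d,r,cc,.254 if l=="knob" else .174))
E
```

```text
time_s: 4.73
tool_pos: [0.5633, -0.094, 0.2495]
tool_rot: [-15.9, 90.0, -15.8]
force: [-2.0, -0.1, 3.1]
grip_width: 0.0002
scene knob 0.59 198.912 247.3984 [ 0.59090525 -0.09329906  0.254     ]
scene rod_at_gate 0.53 211.392 248.1152 [ 0.58680645 -0.08799273  0.174     ]
side knob 0.54 194.9952 272.1792 [ 0.59425419 -0.09065741  0.254     ]
side rod_at_gate 0.42 214.1952 271.616 [ 0.59382576 -0.09291727  0.174     ]
```

```bash
python3 -m pendant '[[0,[0,0,2],[0,0,0]],[0,[0,0,4],[0,0,0]],[0,[0,0,4],[0,0,0]]]'; python3 -m pendant '[[0,[0,0,1],[0,0,0]],[0,[0,0,2],[0,0,0]],[0,[0,0,2],[0,0,0]]]'
python3 - <<'E'
from h import *
for c in ("scene","side"):
    d=optics.read_camera(c)
    for l in("knob","rod_at_gate"):
        for m in models.landmark_of(c,l)[:1]:
            r,cc=m["centre"][0]*384,m["centre"][1]*512
            print(c,l,m["confidence"],r,cc, pt(d,r,cc,.254 if l=="knob" else .174))
    im=d["image"];w=proj(d,[.59,-.09,.21]).astype(int); cv2.imwrite(f"pics/{c}6.png",cv2.resize(im[w[0]-40:w[0]+40,w[1]-40:w[1]+40],None,fx=5,fy=5,interpolation=cv2.INTER_CUBIC))
a=cv2.imread('pics/scene6.png');b=cv2.imread('pics/side6.png');cv2.imwrite('pics/both6.png',np.hstack([a,b]))
E
```

```text
time_s: 5.28
tool_pos: [0.5674, -0.094, 0.2496]
tool_rot: [-7.6, 90.0, -7.6]
force: [-1.3, -0.6, 3.4]
grip_width: 0.0003
time_s: 5.53
tool_pos: [0.5692, -0.094, 0.2496]
tool_rot: [-10.0, 90.0, -10.0]
force: [-1.7, -0.4, 1.4]
grip_width: 0.0005
scene knob 0.65 199.4112 244.7872 [ 0.58538815 -0.10019063  0.254     ]
scene rod_at_gate 0.48 212.69759999999997 251.2896 [ 0.59907149 -0.08556959  0.174     ]
side knob 0.47 195.49439999999998 274.5856 [ 0.59984827 -0.09441981  0.254     ]
side rod_at_gate 0.65 212.3904 273.7152 [ 0.60174941 -0.08855413  0.174     ]
```

View pics/both6.png

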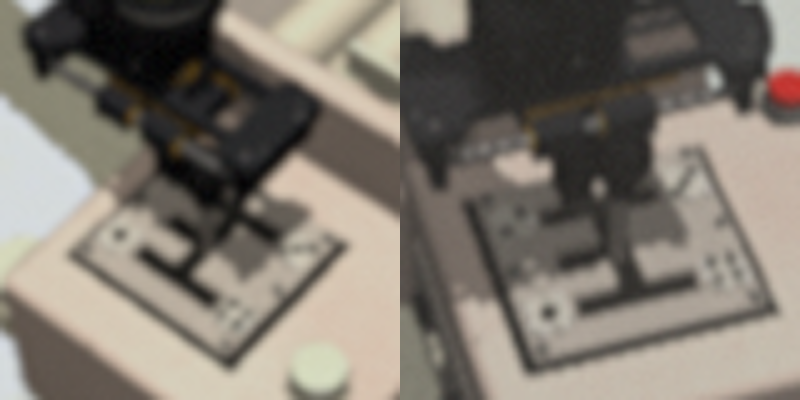

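Rod is at the crossing. I'll back off, lift, and come down on the knob's left with the fingers 20 mm apart, so the ball nests between the tips.

```bash
python3 -m pendant '[[0,[0,0,-12],[0,0,0]],[0,[0,0,-25],[0,0,0]],[0,[-35,0,-25],[0,0,0]],[10,[-70,0,-25],[0,0,0]],[20,[-70,25,0],[0,0,0]],[20,[-70,50,29],[0,0,0]],[20,[-70,50,29],[0,0,0]],[20,[-70,50,29],[0,0,0]]]'
python3 - <<'E'
from h import *
for c in ("scene","side","wrist"):
    d=optics.read_camera(c)
    for l in("knob","rod_at_gate"):
        for m in models.landmark_of(c,l)[:1]:
            r,cc=m["centre"][0]*384,m["centre"][1]*512
            print(c,l,m["confidence"],r,cc, pt(d,r,cc,.254 if l=="knob" else .174) if c!="wrist" else "")
    cv2.imwrite(f"pics/{c}7.png",d["image"])
E
```

```text
time_s: 6.5
tool_pos: [0.5991, -0.0412, 0.3181]
tool_rot: [131.3, 89.9, 131.6]
force: [-1.3, -0.2, 0.5]
grip_width: 0.0187
scene knob 0.67 197.6832 250.9824 [ 0.59707233 -0.08203596  0.254     ]
scene rod_at_gate 0.52 215.50080000000003 249.8048 [ 0.60242257 -0.09799615  0.174     ]
side knob 0.63 194.688 271.2064 [ 0.59211761 -0.08877301  0.254     ]
side rod_at_gate 0.58 215.1168 271.2064 [ 0.59158967 -0.09572512  0.174     ]
wrist knob 0.62 264.9984 254.3104 
wrist rod_at_gate 0.56 228.0192 255.1808
```

View pics/wrist7.png

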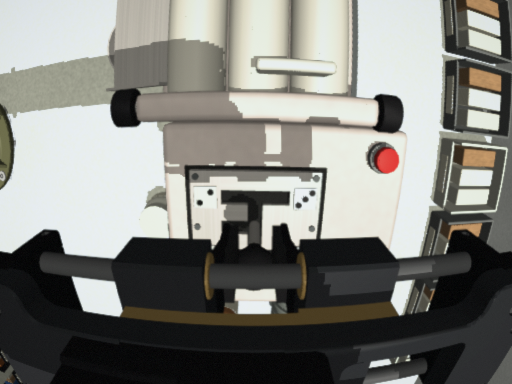

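View pics/side7.png

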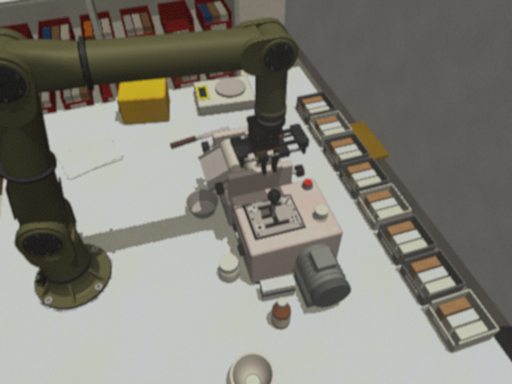

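```bash
python3 -m pendant '[[20,[35,0,0],[0,0,0]],[20,[70,0,0],[0,0,0]],[20,[70,-10,0],[0,0,0]],[20,[70,-20,0],[0,0,0]],[20,[70,-26,-1],[0,0,0]],[20,[70,-32,-1],[0,0,0]],[20,[70,-38,-1],[0,0,0]],[20,[70,-38,-1],[0,0,0]]]'
python3 - <<'E'
from h import *
print(telemetry.get_obs()["force"])
for c in ("scene","side"):
    d=optics.read_camera(c)
    for l in("knob","rod_at_gate"):
        for m in models.landmark_of(c,l)[:1]:
            r,cc=m["centre"][0]*384,m["centre"][1]*512
            print(c,l,m["confidence"],r,cc, pt(d,r,cc,.254 if l=="knob" else .174))
    im=d["image"];w=proj(d,[.59,-.09,.21]).astype(int); cv2.imwrite(f"pics/{c}8.png",cv2.resize(im[w[0]-40:w[0]+40,w[1]-40:w[1]+40],None,fx=5,fy=5,interpolation=cv2.INTER_CUBIC))
a=cv2.imread('pics/scene8.png');b=cv2.imread('pics/side8.png');cv2.imwrite('pics/both8.png',np.hstack([a,b]))
E
```

```text
time_s: 7.62
tool_pos: [0.5977, -0.0838, 0.2516]
tool_rot: [-14.7, 89.8, -14.8]
force: [-0.7, 0.4, 1.5]
grip_width: 0.0198
[-0.71221868  0.4456517   1.48408367]
scene knob 0.64 203.48160000000001 245.7088 [ 0.59842534 -0.11135077  0.254     ]
scene rod_at_gate 0.59 215.38559999999998 248.4224 [ 0.59832974 -0.10054728  0.174     ]
side knob 0.74 198.912 274.2784 [ 0.59488256 -0.10572962  0.254     ]
side rod_at_gate 0.69 217.4976 274.4832 [ 0.59750125 -0.10678513  0.174     ]
```

View pics/both8.png

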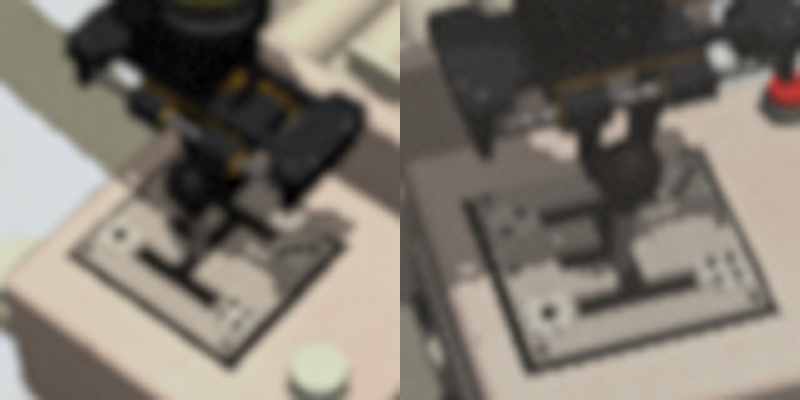

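The lever is moving right along the cross slot at low force, with the ball nested. Continuing.

```bash
python3 -m pendant '[[20,[0,-6,0],[0,0,0]],[20,[0,-12,0],[0,0,0]],[20,[0,-18,0],[0,0,0]],[20,[0,-24,0],[0,0,0]],[20,[0,-30,-1],[0,0,0]],[20,[0,-34,-1],[0,0,0]],[20,[0,-37,-1],[0,0,0]],[20,[0,-39,-1],[0,0,0]],[20,[0,-39,-1],[0,0,0]]]'
python3 - <<'E'
from h import *
print(telemetry.get_obs()["force"])
for c in ("scene","side"):
    d=optics.read_camera(c)
    for l in("knob","rod_at_gate"):
        for m in models.landmark_of(c,l)[:1]:
            r,cc=m["centre"][0]*384,m["centre"][1]*512
            print(c,l,m["confidence"],r,cc, pt(d,r,cc,.250 if l=="knob" else .174))
    im=d["image"];w=proj(d,[.59,-.09,.21]).astype(int); cv2.imwrite(f"pics/{c}9.png",cv2.resize(im[w[0]-40:w[0]+40,w[1]-40:w[1]+40],None,fx=5,fy=5,interpolation=cv2.INTER_CUBIC))
a=cv2.imread('pics/scene9.png');b=cv2.imread('pics/side9.png');cv2.imwrite('pics/both9.png',np.hstack([a,b]))
E
```

```text
time_s: 8.67
tool_pos: [0.5958, -0.1217, 0.2493]
tool_rot: [-160.3, 90.0, -160.3]
force: [-0.4, 2.5, -1.3]
grip_width: 0.0202
[-0.35168433  2.4638892  -1.31021826]
scene knob 0.5 211.00799999999998 243.0976 [ 0.60896451 -0.13782233  0.25      ]
scene rod_at_gate 0.6 220.49280000000002 245.504 [ 0.60379964 -0.12322459  0.174     ]
side knob 0.54 209.5104 278.784 [ 0.59487115 -0.14128641  0.25      ]
side rod_at_gate 0.64 224.2176 279.9104 [ 0.60375366 -0.1340934   0.174     ]
```

View pics/both9.png

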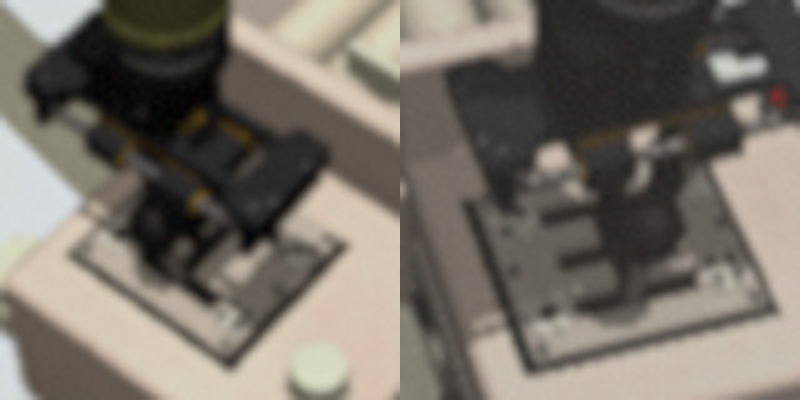

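```bash
python3 -m pendant '[[20,[0,-2,0],[0,0,0]],[20,[0,-4,0],[0,0,0]],[20,[0,-4,0],[0,0,0]]]';  python3 -m pendant '[[20,[0,-1,0],[0,0,0]],[20,[0,-2,0],[0,0,0]],[20,[0,-2,0],[0,0,0]]]'
```

```text
time_s: 9.22
tool_pos: [0.5959, -0.1253, 0.2494]
tool_rot: [-170.0, 90.0, -170.0]
force: [-1.0, 2.5, -1.5]
grip_width: 0.02
time_s: 9.47
tool_pos: [0.5959, -0.1271, 0.2494]
tool_rot: [144.9, 90.0, 144.9]
force: [-1.7, 1.8, -1.3]
grip_width: 0.0199
```

```bash
python3 -m pendant '[[20,[0,10,0],[0,0,0]],[20,[0,20,0],[0,0,0]],[10,[-35,20,0],[0,0,0]],[0,[-70,20,0],[0,0,0]],[0,[-70,0,25],[0,0,0]],[0,[-70,-24,52],[0,0,0]],[0,[-70,-24,52],[0,0,0]],[0,[-70,-24,52],[0,0,0]]]'
python3 - <<'E'
from h import *
for c in ("scene","side","wrist"):
    d=optics.read_camera(c)
    for l in("knob","rod_at_gate"):
        for m in models.landmark_of(c,l)[:1]:
            r,cc=m["centre"][0]*384,m["centre"][1]*512
            print(c,l,m["confidence"],r,cc, pt(d,r,cc,.250 if l=="knob" else .174) if c!="wrist" else "")
    im=d["image"];w=proj(d,[.60,-.10,.23]).astype(int); cv2.imwrite(f"pics/{c}10.png",cv2.resize(im[w[0]-40:w[0]+40,w[1]-40:w[1]+40],None,fx=5,fy=5,interpolation=cv2.INTER_CUBIC) if c!="wrist" else im)
a=cv2.imread('pics/scene10.png');b=cv2.imread('pics/side10.png');cv2.imwrite('pics/both10.png',np.hstack([a,b]))
E
```

```text
time_s: 10.13
tool_pos: [0.6487, -0.152, 0.3182]
tool_rot: [-156.0, 89.9, -156.1]
force: [-0.6, -0.1, -0.5]
grip_width: 0.0006
scene knob 0.48 211.584 238.7968 [ 0.59942809 -0.14808148  0.25      ]
scene rod_at_gate 0.69 142.88639999999998 311.9104 [0.57688161 0.3416711  0.174     ]
side knob 0.63 212.8128 282.3168 [ 0.59979998 -0.15480013  0.25      ]
side rod_at_gate 0.61 322.9824 276.992 [ 0.49583045 -0.40571228  0.174     ]
wrist knob 0.95 209.8944 189.5936 
wrist rod_at_gate 0.56 162.816 205.8752
```

View pics/both10.png

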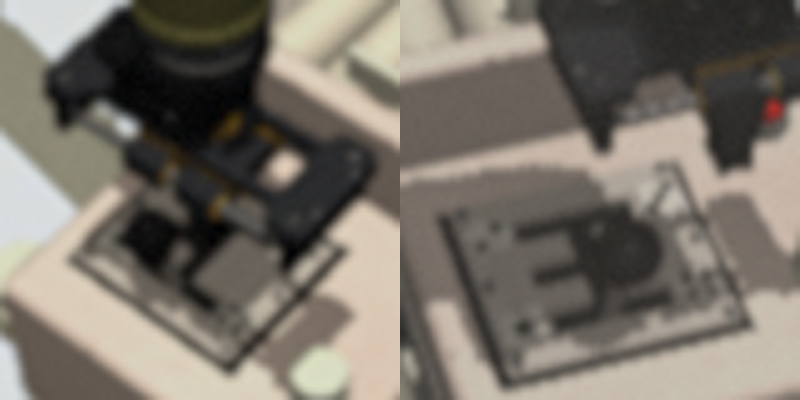

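View pics/wrist10.png

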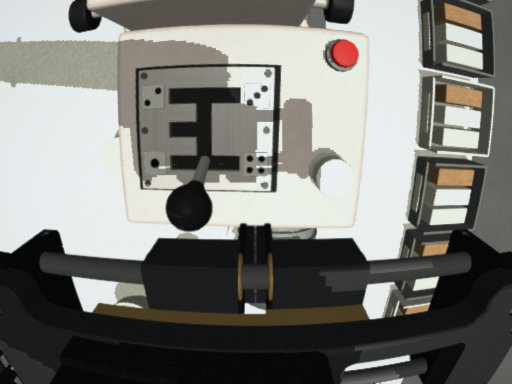

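```bash
python3 -m pendant '[[0,[35,0,0],[0,0,0]],[0,[70,0,0],[0,0,0]],[0,[70,0,-8],[0,0,0]],[0,[70,0,-16],[0,0,0]],[0,[70,0,-22],[0,0,0]],[0,[70,0,-28],[0,0,0]],[0,[70,0,-34],[0,0,0]],[0,[70,0,-40],[0,0,0]],[0,[70,0,-46],[0,0,0]],[0,[70,0,-50],[0,0,0]]]'
python3 - <<'E'
from h import *
print(telemetry.get_obs()["force"])
for c in ("scene","side"):
    d=optics.read_camera(c)
    for l in("knob","rod_at_gate"):
        for m in models.landmark_of(c,l)[:1]:
            r,cc=m["centre"][0]*384,m["centre"][1]*512
            print(c,l,m["confidence"],r,cc, pt(d,r,cc,.250 if l=="knob" else .174))
    im=d["image"];w=proj(d,[.59,-.12,.22]).astype(int); cv2.imwrite(f"pics/{c}11.png",cv2.resize(im[w[0]-40:w[0]+40,w[1]-40:w[1]+40],None,fx=5,fy=5,interpolation=cv2.INTER_CUBIC))
a=cv2.imread('pics/scene11.png');b=cv2.imread('pics/side11.png');cv2.imwrite('pics/both11.png',np.hstack([a,b]))
E
```

```text
time_s: 11.42
tool_pos: [0.5979, -0.1511, 0.2509]
tool_rot: [-10.4, 89.9, -10.4]
force: [2.0, 0.7, 1.4]
grip_width: 0.0005
[2.00310751 0.71358117 1.37324606]
scene knob 0.4 205.2864 233.984 [ 0.57069498 -0.13830731  0.25      ]
scene rod_at_gate 0.4 218.6112 242.176 [ 0.58981398 -0.12419722  0.174     ]
side knob 0.74 210.81600000000003 270.2848 [ 0.57198361 -0.1384282   0.25      ]
side rod_at_gate 0.58 225.10080000000002 273.3056 [ 0.58518683 -0.13122603  0.174     ]
```

View pics/both11.png

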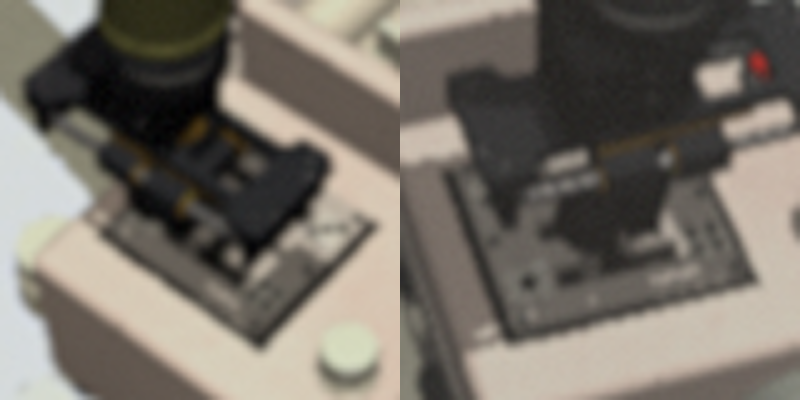

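```bash
python3 -m pendant '[[0,[0,0,-5],[0,0,0]],[0,[0,0,-10],[0,0,0]],[0,[0,0,-14],[0,0,0]],[0,[0,0,-16],[0,0,0]],[0,[0,0,-16],[0,0,0]]]'; python3 -m pendant '[[0,[0,0,-1],[0,0,0]],[0,[0,0,-2],[0,0,0]],[0,[0,0,-2],[0,0,0]]]'
```

```text
time_s: 12.13
tool_pos: [0.5813, -0.151, 0.2494]
tool_rot: [165.2, 90.0, 165.2]
force: [1.0, 0.8, -0.7]
grip_width: 0.0002
time_s: 12.38
tool_pos: [0.58, -0.151, 0.2496]
tool_rot: [-22.4, 90.0, -22.4]
force: [1.6, 0.4, -1.9]
grip_width: 0.0008
```

```bash
python3 -m pendant '[[0,[0,0,-1],[0,0,0]],[0,[0,0,-2],[0,0,0]],[0,[0,0,-2],[0,0,0]]]'; python3 -m pendant '[[0,[0,0,-1],[0,0,0]],[0,[0,0,-1],[0,0,0]]]'
```

```text
time_s: 12.63
tool_pos: [0.5779, -0.151, 0.2495]
tool_rot: [-172.3, 90.0, -172.3]
force: [1.7, 1.0, -1.4]
grip_width: 0.0004
time_s: 12.8
tool_pos: [0.5771, -0.151, 0.2495]
tool_rot: [1.6, 90.0, 1.6]
force: [2.8, 1.4, -1.6]
grip_width: 0.0002
```

```bash
python3 -m pendant '[[0,[0,0,-1],[0,0,0]],[0,[0,0,-1],[0,0,0]]]'; python3 -m pendant '[[0,[0,0,-1],[0,0,0]],[0,[0,0,-1],[0,0,0]]]'
```

```text
time_s: 12.97
tool_pos: [0.5767, -0.1509, 0.2496]
tool_rot: [-1.3, 89.9, -1.3]
force: [4.5, 0.8, -3.3]
grip_width: 0.001
time_s: 13.13
tool_pos: [0.5764, -0.1508, 0.2496]
tool_rot: [-3.2, 89.8, -3.2]
force: [7.5, -0.2, -4.2]
grip_width: 0.0005
```

Force climbs while the tool stalls, so the lever is at the slot's end. Now backing off and lifting clear.

```bash
python3 -m pendant '[[0,[0,0,10],[0,0,0]],[0,[0,0,25],[0,0,0]],[0,[-35,0,30],[0,0,0]],[0,[-75,0,40],[0,0,0]],[0,[-110,25,70],[0,0,0]],[0,[-130,60,90],[0,0,0]],[0,[-130,95,100],[0,0,0]],[0,[-130,130,100],[0,0,0]],[0,[-130,130,100],[0,0,0]],[0,[-130,130,100],[0,0,0]]]'
python3 - <<'E'
from h import *
p=np.array([.59773,-.09444,-.024])
print(telemetry.get_obs()["force"], g2w(p,[-.030,-.034]), g2w(p,[-.052,-.034]))
for c in ("scene","side","wrist"):
    d=optics.read_camera(c)
    for l in("knob","rod_at_gate","salve_pot"):
        for m in models.landmark_of(c,l)[:1]:
            r,cc=m["centre"][0]*384,m["centre"][1]*512
            print(c,l,m["confidence"],r,cc, pt(d,r,cc,dict(knob=.247,rod_at_gate=.174,salve_pot=.166)[l]) if c!="wrist" else "")
    im=d["image"];w=proj(d,[.59,-.12,.20]).astype(int); cv2.imwrite(f"pics/{c}12.png",cv2.resize(im[w[0]-40:w[0]+40,w[1]-40:w[1]+40],None,fx=5,fy=5,interpolation=cv2.INTER_CUBIC) if c!="wrist" else im)
a=cv2.imread('pics/scene12.png');b=cv2.imread('pics/side12.png');cv2.imwrite('pics/both12.png',np.hstack([a,b]))
E
```

```text
time_s: 13.97
tool_pos: [0.6749, -0.0171, 0.3793]
tool_rot: [161.4, 89.9, 161.7]
force: [0.0, -0.2, -0.3]
grip_width: 0.0006
[ 0.01459525 -0.23826788 -0.25618605] [[ 0.56692272 -0.12771028  0.174     ]] [[ 0.54492905 -0.12718233  0.174     ]]
scene knob 0.48 205.01760000000002 228.7104 [ 0.55466264 -0.14648557  0.247     ]
scene rod_at_gate 0.69 274.0992 201.0112 [ 0.62101866 -0.36024347  0.174     ]
scene salve_pot 0.74 244.91520000000003 271.9744 [ 0.72967006 -0.1406909   0.166     ]
side knob 0.51 214.8096 260.608 [ 0.54413494 -0.14094223  0.247     ]
side rod_at_gate 0.51 226.9056 269.2096 [ 0.57224377 -0.1335945   0.174     ]
side salve_pot 0.7 215.8848 320.7168 [ 0.7274055  -0.13682545  0.166     ]
wrist knob 0.51 286.50239999999997 152.5248 
wrist salve_pot 0.66 224.98559999999998 192.4096
```

View pics/both12.png

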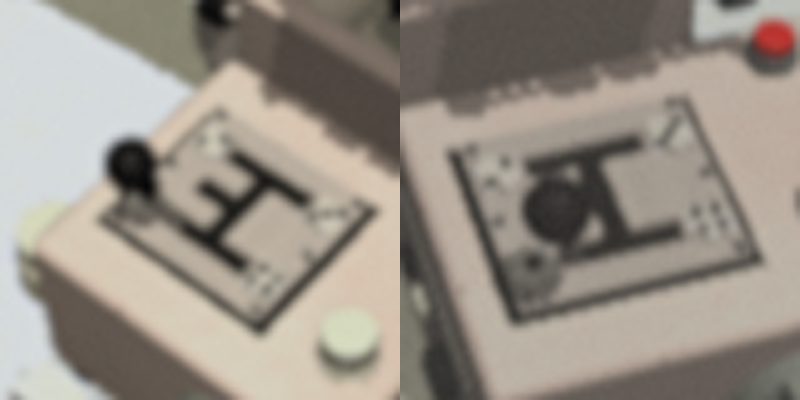

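View pics/wrist12.png

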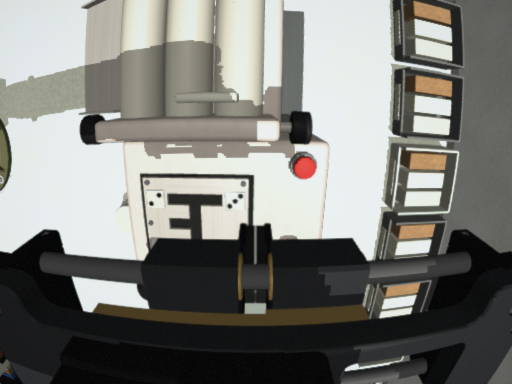

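Run:
```python
from h import *
p=np.array([.59773,-.09444,-.024])
for c in ("scene","side"):
    d=optics.read_camera(c); g=cv2.cvtColor(d["image"],cv2.COLOR_BGR2GRAY)
    for x in(-30.5,-25,-20):
        v=np.array([x,-34,130.]);v=v/np.linalg.norm(v)*211
        w=g2w(p,v[:2]/1e3,.044+v[2]/1e3)[0]; q=proj(d,w)
        if x==-30.5:
            r,cc=q.astype(int);y0,x0=r-13,cc-13
            sub=g[y0:y0+27,x0:x0+27]<60
            n,lab,st,ce=cv2.connectedComponentsWithStats(sub.astype(np.uint8))
            for i in range(1,n):
                if st[i,4]>20: print(c,"blob",ce[i][::-1]+[y0,x0],st[i])
        print(c,x,w.round(4),q.round(1))
```

```text
scene blob [206.52702703 228.36486486] [10 11  9 11 74]
scene -30.5 [ 0.5498 -0.1454  0.2431] [204.8 227.9]
scene -25 [ 0.5579 -0.146   0.2447] [205.8 229.6]
scene -20 [ 0.5654 -0.1465  0.2459] [206.8 231.2]
side blob [215.82352941 267.32085561] [  8   2  19  21 187]
side -30.5 [ 0.5498 -0.1454  0.2431] [216.5 263.2]
side -25 [ 0.5579 -0.146   0.2447] [215.5 266.2]
side -20 [ 0.5654 -0.1465  0.2459] [214.7 268.9]
```

Run:
```python
from h import *
for c in ("scene","side"):
    d=optics.read_camera(c); g=cv2.cvtColor(d["image"],cv2.COLOR_BGR2GRAY)
    r0,c0=(192,214) if c=="scene" else (202,248)
    b=cv2.resize(g[r0:r0+28,c0:c0+28],None,fx=4,fy=4,interpolation=cv2.INTER_CUBIC)<65
    b=cv2.morphologyEx(b.astype(np.uint8),cv2.MORPH_OPEN,cv2.getStructuringElement(cv2.MORPH_ELLIPSE,(29,29)))
    r,k=np.nonzero(b);print(c,r.mean()/4+r0-.4,k.mean()/4+c0-.4,len(r)/16)
w=proj(optics.read_camera("side"),[.59,-.12,.2]);print(w)
```

```text
scene 205.9232959850607 227.90135387488328 66.9375
side 216.57239665096807 264.0789377289378 119.4375
[215.84399877 273.82072094]
```

Knob image positions match the fully-home prediction: scene column 227.9 against 227.9, side 264.1 against 263.2. Handing in.

```bash
python3 -c "
from cell import env,telemetry
o=telemetry.get_obs();print(o['time_s'],o['force']);print(env.sign_off())"
```

```text
14.8167 [-0.69558156 -0.38382546 -0.77725044]
the job is handed in; nothing more can be done
None
```

The lever is home in the one-dot slot (front right), and I handed the job in at about 14.8 s; no verdict is reported.

**What I did:** I pushed the knob with the fingertips in three strokes. The first went back out of park with the fingers closed. The second went right along the cross slot with the fingers 20 mm apart so the ball nested between them. The third went forward to the slot's end with the fingers closed. I then backed off and lifted the hand clear.

**Last checks:**
- **Force:** in the readings taken at the end of each move, the lever moved at about 1–3 N. The highest reading was about 7.5 N along the push, at the slot's end, where the tool stalled.
- **Position:** the knob's place in both fixed cameras matches fully home. It is exact in the scene view and about 1 pixel (1–2 mm) off in the side view.
- **Disagreements:** the side network put the rod about 5 mm back and 6 mm to the right of its home point. The scene network's rod report was a plain misdetection on another part of the bench, so I discarded both.
- **Bystanders:** I checked only the salve pot by measurement. Its readings differ from the first ones by about 10 mm (scene) and 4 mm (side), which I put down to detection noise, as the fingertips stayed above it. The other things on the bench I did not re-measure; the hand worked only over the casing.

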